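Turn a chisel round in its tin guard

ROBOT

A 6-joint arm with a two-finger parallel gripper is mounted at the origin on the work surface. World frame = base frame: x ahead of the robot, y to its left, z up, the work surface at z = 0. Lengths are in m, angles in rad, forces in N, time in s.
With the tool pointing down it reaches from about 0.275 to 0.75 m from the base axis. Payload 10.2 kg.
Tool frame: the origin (TCP) lies midway between the tips of the shut fingers; the grasp point (between the pads) lies 19 mm behind it; z points along the fingers, y is the line along which they close (so a half turn about z gives the same grasp; the last joint's range is limited). The gripper opens to 85 mm and grips with 20 to 120 N. Pads are 22 mm wide; open, the fingers measure 114 mm over their backs; the gripper's body (76 mm by 85 mm) begins 54 mm behind the grasp point. The pads swing forward as they close: fully open they stand 13 mm farther back than shut.
Start: joints at [-1.359, 0.313, 1.498, -0, 1.331, -0.223], TCP at [0.221, -0.476, 0.231] pointing down, gripper open.
Joint ranges: [-2.94, 2.94], [-0.97, 2.17], [0.19, 2.56], [-1.23, 4.37], [0.02, 3.11], [-2.88, 2.88]. Speed limits (rad/s): [2.39, 2.39, 3.01, 3.14, 3.14, 3.14].

INTERFACE

Orientations are given as a rotation vector (axis times angle).
In Python, from bench import bot gives the robot as it stands.
- The arm moves only by the shell command python3 -m handwheel 'ROWS' [OPENING]. ROWS is JSON, one flat list of numbers, 4 for each row, row after row: the shift along the tool's x, y, z in mm, then the turn about the tool's z in degrees. A call has 1 to 5 rows; each row shifts and turns the commanded pose from where the row before left it, along the tool's axes as they then stand; what a row does not reach is not made up. A row lasts 1/10 s, in which the tool goes at most 50 mm and 8.59 degrees, less where a joint would pass 70% of its speed; a pose out of reach is approached as far as the arm can. A call is refused whole if a number of a shift passes 50 or a number of a turn 8.59, either way. A call with a gripper value outside its range is refused whole. OPENING is the closure, from 0 (fully open) to 1 (shut), set as the call begins (- or left out, the last holds). The fingers move at their own pace and stop on an object; the grip force is fixed at half the most. Time passes only in rows, so rows that do not move let the fingers close. It gives the time, the measured TCP pose, the force, the opening and the grip force at its end, in the units of the state.
- bot.get_obs(): the state, without advancing time (a new reading comes with each control period).
- bot.camera(name): name is "side" or "top"; returns a dict with "pixels" (480x640x3 uint8, red, green, blue), "K" (3x3 intrinsics, pixels), "k1" (the pictures are not rectified: a ray, as slopes to the right and down, at radius r is drawn at 1 + k1 r^2 times it, then the intrinsics apply), "R" (3x3) and "t" (3): a world point X has camera coordinates R X + t. Camera axes: x right, y down, z forward; pixel columns grow to the right and rows downward; lengths in m; the calibration is good to about 2 mm. A picture is of the moment at which its call begins. There is no depth.
- bot.hand_in(): hands the job in; it is judged then, once.
The state is a dict: "t": time; "q": joint angles; "joint_vel": joint speeds; "joint_efforts": joint torques, N m; "position": TCP position; "tool_rot": TCP orientation; "force": force on the tool from outside, world axes, zero at the start; "moment": the same for the moment, N m; "width": opening from 0.0 (shut) to 1.0 (fully open); "grasp_force": force on a finger pad.
Only numpy, scipy, OpenCV 4.12 (cv2) and the standard library are available. Lean on these libraries where they do the work, as an engineer would, in place of code of your own. Each camera call takes 0.05 s, during which the arm holds its last target. There are 200 camera calls.

TASK

The chisel was put away the wrong way round: its handle is inside the tin guard and its bare blade sticks out towards people. Draw it out by the blade, lay it down on the ledge fully clear of the guard and let go of it, then take it by the handle and slide it blade first into the guard until the whole blade is covered, leave most of the handle sticking out, and let go. Never drop the chisel from a height, and leave the abacus, the clay pot, the ruler and the padlock where they are.

Things in the scene. Friction and masses are not known exactly. Their poses are not given: they have to be found in the camera images.
- chisel: Rigid chisel, 140 g. Handle: red-painted wooden bar 110 long, 28 wide, 30 high, flat underside, yellow band near its end. Blade: steel, 85 long, 18 wide, 5 thick, floating 12.5 to 17.5 above the ledge when the handle lies flat. Origin: in the underside plane below the shoulder (handle-blade joint); x to the blade tip, z up. Starts flat, handle in the guard, shoulder within 10 of its mouth.
- chisel_shoulder (a point): Point on the chisel's long axis where handle meets blade, 15 above the underside. The chisel balances about 15 from here on the handle's side.
- chisel_tip (a point): Far end of the blade, on the long axis, 85 from the shoulder.
- chisel_butt (a point): Free end of the handle, on the long axis, 110 from the shoulder.
- chisel_handle (a point): Middle of the handle, on the long axis, 55 from the shoulder.
- guard: Tin tunnel fixed to the ledge, no floor; side walls, roof and back 3 thick. Inside 120 deep, 60 wide, 42 high; outside 123 x 66, top at 46. Origin on the ledge, middle of the inside; z up; x points inwards from the open mouth (x = -60, blue strip on the roof) to the back wall (x = +60); walls' inner faces at y = -30, +30. Mouth faces world -y within 20 degrees; place and direction vary.
- guard_mouth (a point): Middle of the guard's open mouth, 15 above the ledge.
- abacus: Bystander: abacus lying flat, dark wooden frame 124 x 240 x 24 high (x, y, z), yellow beads. Origin under its centre. Loose.
- pot: Bystander: glossy brown clay pot, open, 88 across and 85 high. Origin under its centre. Loose.
- padlock: Bystander: brass padlock lying flat, body 30 x 46 x 20 high, steel shackle reaching 45 from the origin along +x. Origin under the body's centre. Loose.
- ruler: Bystander: wooden ruler 300 x 30 x 5 (long along its x), lying flat. Origin under its centre. Loose.

How it is judged:
By the outcome, as a careful person would: the job done as asked, in the order asked, and still so for the second after the job is handed in, with the robot touching nothing.
It also fails if it takes over 64 s, if anything falls off the work surface, if the arm or the gripper's body presses on something with over 40 N, if the wrist force passes 120 N, or if a joint passes its speed limit or range.

## Working session

There is one attempt and no reset: what is moved stays moved. The work goes in short steps, Python scripts to look and compute and a shell command to move; the robot and the scene stay as the last step left them, time stands still between calls to the robot, and variables do not carry over. Pictures are saved under pics/ and viewed, at most 10 in all, crops included, and the job is handed in when it is done.

```bash
ls; mkdir -p pics; cat > h.py <<'E'
import numpy as np,cv2
from bench import bot
def snap(n,f):
    c=bot.camera(n); cv2.imwrite('pics/'+f,c['pixels'][:,:,::-1]); np.savez('pics/'+n+'.npz',**c); return c
def ray(c,u,v):
    K=np.array(c['K']);D=np.array([float(c['k1']),0,0,0,0])
    p=cv2.undistortPoints(np.array([[[u,v]]],float),K,D)[0,0]
    R=np.array(c['R']);return -R.T@np.array(c['t']),R.T@np.array([p[0],p[1],1])
def onz(c,u,v,z):
    o,d=ray(c,u,v);return o+d*(z-o[2])/d[2]
E
python3 - <<'E'
from h import *
for n in('top','side'):
    c=snap(n,n+'0.png');print(n,-np.array(c['R']).T@c['t'],c['k1'])
s=bot.get_obs();print(s)
E
```

```text
pics
top [ 0.35896727 -0.05523627  1.27171301] 0.05346994632471203
side [0.0508188  0.58657559 0.76607782] 0.060343260889470375
{'t': 0.1, 'q': array([-1.35942385e+00,  3.13401165e-01,  1.49830442e+00, -1.05786263e-05,
        1.33102320e+00, -2.23395674e-01]), 'joint_vel': array([ 3.11554738e-04, -5.82110322e-04, -4.35365343e-04, -3.47593830e-05,
        1.55722291e-04, -6.52493653e-04]), 'joint_efforts': array([ 1.92398205e-03, -4.12904656e+01, -2.60140282e+01, -1.84837036e-04,
        3.08027978e-03, -3.61279135e-06]), 'position': array([ 0.2210725 , -0.47594825,  0.23081001]), 'tool_rot': array([-3.06654493e+00, -6.77324972e-01,  5.40857996e-06]), 'force': array([-0.61570183,  0.00070442,  0.12848198]), 'moment': array([-0.07394942,  0.00485889,  0.07379842]), 'grasp_force': 0.0, 'width': 1.0021734653101182}
```

View pics/top0.png

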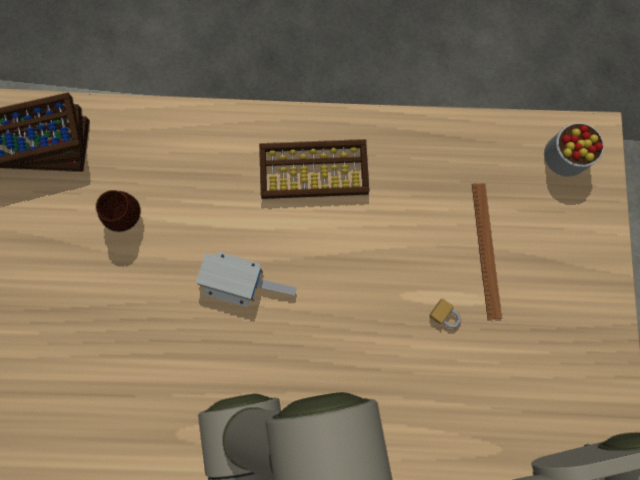

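View pics/side0.png

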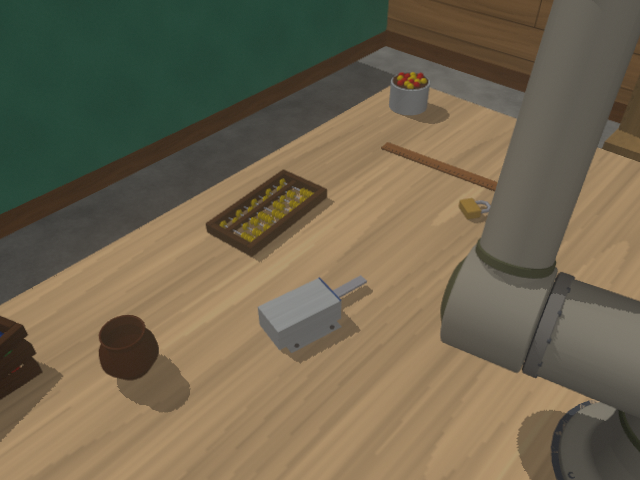

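Top view: guard at about (229,278) with its mouth to the right (world -y), blade from (262,286) to the tip at (296,292). The side view agrees, with the blade emerging at (340,292) and the tip at (365,281). The arm is clear of both.

```bash
python3 - <<'E'
from h import *
c=dict(np.load('pics/top.npz'));im=np.array(c['pixels'])
hsv=cv2.cvtColor(im,cv2.COLOR_RGB2HSV)
m=((hsv[...,1]<75)).astype(np.uint8);m[:230]=0;m[325:]=0;m[:,:170]=0;m[:,320:]=0
n,l,st,ce=cv2.connectedComponentsWithStats(m);print(st[st[:,4]>30])
crop=cv2.resize(im[240:315,185:305],None,fx=6,fy=6,interpolation=cv2.INTER_CUBIC)
s=dict(np.load('pics/side.npz'));c2=cv2.resize(np.array(s['pixels'])[268:358,250:380],None,fx=6,fy=6,interpolation=cv2.INTER_CUBIC)
cv2.imwrite('pics/c1.png',crop[:,:,::-1]);cv2.imwrite('pics/c2.png',c2[:,:,::-1])
for u,v,z in[(204,254,.046),(262,264,.046),(296,292,.0175),(264,285,.0175),(106,210,.085),(445,310,.02),(260,198,.024),(368,194,.024),(494,318,.005)]:print(u,v,onz(c,u,v,z).round(4))
E
```

```text
[[     0      0    640    480 304223]
 [   195    251    102     57   2972]]
204 254 [0.5759 0.1694 0.046 ]
262 264 [0.5593 0.0464 0.046 ]
296 292 [ 0.5064 -0.0269  0.0175]
264 285 [0.5188 0.042  0.0175]
106 210 [0.6533 0.3698 0.085 ]
445 310 [ 0.4806 -0.3425  0.02  ]
260 198 [0.709  0.0607 0.024 ]
368 194 [ 0.7274 -0.1759  0.024 ]
494 318 [ 0.4695 -0.4491  0.005 ]
```

View pics/c1.png

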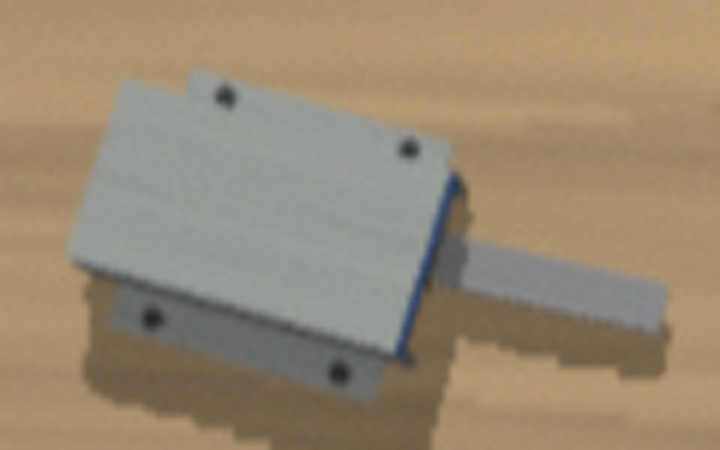

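View pics/c2.png

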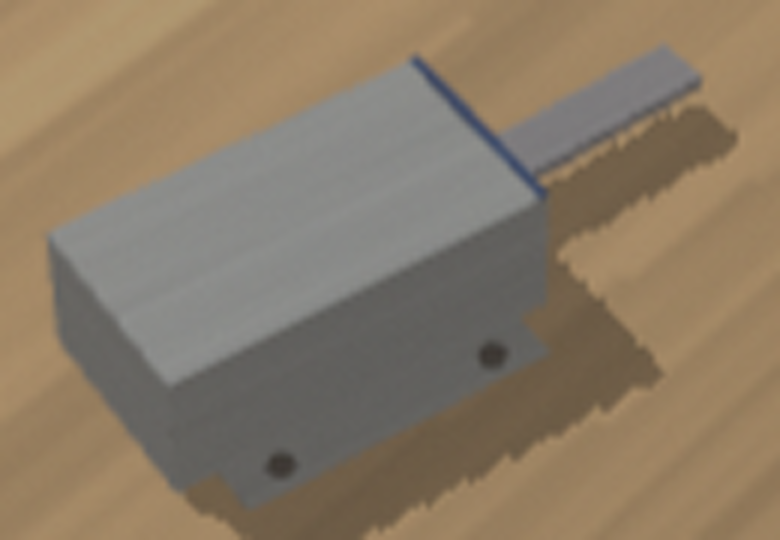

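The crops show the guard roof corners at crop pixels (125,82), (72,262), (405,358), (455,178), with the blue strip at the mouth. The blade tip edge runs (667,288) to (660,330). In the side crop, the roof is (50,237), (172,385), (547,197), (413,60), and the tip's top edge is (665,45) to (700,80).

```bash
cat >> h.py <<'E'
def frame(p):
    "tool axes: world -> tool shift"
    from scipy.spatial.transform import Rotation as r
    s=bot.get_obs();R=r.from_rotvec(s['tool_rot']).as_matrix();return s,R
E
python3 - <<'E'
from h import *
for n,o,P in[('top',(185,240),[(125,82,.046),(72,262,.046),(405,358,.046),(457,176,.046),(667,288,.0175),(660,330,.0175),(470,238,.0175),(460,288,.0175)]),
 ('side',(250,268),[(50,237,.046),(172,385,.046),(547,197,.046),(413,60,.046),(665,45,.0175),(700,78,.0175),(500,135,.0175),(536,175,.0175)])]:
    c=dict(np.load('pics/'+n+'.npz'))
    X=np.array([onz(c,(u+.5)/6-.5+o[0],(v+.5)/6-.5+o[1],z) for u,v,z in P]);print(n);print(X.round(4))
    b=X[:2].mean(0);m=X[2:4].mean(0);d=b-m;print('guard len',np.linalg.norm(d),'w',np.linalg.norm(X[0]-X[1]),np.linalg.norm(X[2]-X[3]),'ang',np.degrees(np.arctan2(d[1],d[0])),'mouth',m)
    t=X[4:6].mean(0);k=X[6:].mean(0);e=t-k;print('tip',t,'ang',np.degrees(np.arctan2(e[1],e[0])))
s,R=frame(0);print(R.round(3))
E
```

```text
top
[[ 0.5776  0.1666  0.046 ]
 [ 0.5136  0.18    0.046 ]
 [ 0.4846  0.0628  0.046 ]
 [ 0.5487  0.0484  0.046 ]
 [ 0.5158 -0.0259  0.0175]
 [ 0.5008 -0.0241  0.0175]
 [ 0.531   0.045   0.0175]
 [ 0.5131  0.0475  0.0175]]
guard len 0.12115542831596986 w 0.06540691300164013 0.0656930098898315 ang 76.18663528091982 mouth [0.51667439 0.05561796 0.046     ]
tip [ 0.50833725 -0.02500868  0.0175    ] ang -100.88594882462928
side
[[ 0.5735  0.167   0.046 ]
 [ 0.5112  0.1817  0.046 ]
 [ 0.4819  0.0644  0.046 ]
 [ 0.5459  0.0493  0.046 ]
 [ 0.5133 -0.0275  0.0175]
 [ 0.4967 -0.0236  0.0175]
 [ 0.5254  0.0342  0.0175]
 [ 0.507   0.0393  0.0175]]
guard len 0.12083952483600752 w 0.06399556869942524 0.0657689747586539 ang 76.35808910720206 mouth [0.51389102 0.05689886 0.046     ]
tip [ 0.50498659 -0.02553486  0.0175    ] ang -100.20826249174814
[[ 0.907  0.421 -0.   ]
 [ 0.421 -0.907  0.001]
 [ 0.    -0.001 -1.   ]]
```

```bash
python3 -m handwheel '[32,-22,0,0,32,-22,0,0,32,-22,0,0,32,-22,0,0,32,-22,0,0]' 0
python3 -m handwheel '[32,-22,0,0,32,-22,0,0,32,-22,0,0,32,-22,0,0,32,-22,0,0]'
python3 -m handwheel '[32,-22,0,0,32,-22,0,0,32,-22,0,0,32,-22,0,0,26,-16,0,0]'
python3 -m handwheel '[0,0,5,-8,0,0,10,-8,0,0,10,-8,0,0,10,-8,0,0,5,-8]'
python3 -m handwheel '[0,0,0,-8,0,0,0,-6.6,0,0,0,0]'
python3 - <<'E'
from h import *
s,R=frame(0);g=np.array([.5145,.017,.10])
print(s['position'],np.degrees(np.arctan2(R[1,0],R[0,0])),R.T@(g-s['position'])*1000,s['q'])
E
```

```text
t: 0.6
position: [0.3204, -0.3075, 0.2311]
tool_rot: [-3.067, -0.677, 0.0]
force: [0.5, -0.4, 0.5]
width: 0.999
grasp_force: 0.0
t: 1.1
position: [0.4192, -0.1403, 0.2311]
tool_rot: [-3.067, -0.677, 0.0]
force: [0.6, -1.2, -0.9]
width: 1.005
grasp_force: 0.0
t: 1.6
position: [0.5151, 0.0194, 0.231]
tool_rot: [-3.067, -0.679, 0.001]
force: [0.7, -0.4, -1.0]
width: 1.002
grasp_force: 0.0
t: 2.1
position: [0.5141, 0.0175, 0.1901]
tool_rot: [-2.645, -1.693, 0.002]
force: [-0.2, -0.7, 0.5]
width: 1.005
grasp_force: 0.0
t: 2.4
position: [0.5144, 0.0174, 0.191]
tool_rot: [-2.414, -2.01, 0.001]
force: [-0.3, -0.1, -0.6]
width: 0.998
grasp_force: 0.0
[0.51440091 0.01740853 0.19098726] 79.56759747491955 [-0.38625337  0.23613884 90.98710111] [-1.94107058e-01  3.25907869e-01  1.58898584e+00  1.92028683e-05
  1.22741043e+00 -1.20337662e-02]
```

```bash
python3 -m handwheel '[0,0,40,0,0,0,40,0,0,0,40,0,0,0,30,0,0,0,20,0]'
python3 -m handwheel '[0,0,10,0,0,0,6,0,0,0,0,0,0,0,0,0]'
python3 -m handwheel '[0,0,0,0,0,0,0,0,0,0,0,0,0,0,0,0,0,0,0,0]' 1
python3 -m handwheel '[0,0,0,0,0,0,0,0,0,0,0,0,0,0,0,0,0,0,0,0]'
python3 -c "
from h import *
snap('side','s1.png');print(bot.get_obs()['grasp_force'])"
```

```text
t: 2.9
position: [0.5135, 0.0175, 0.019]
tool_rot: [-2.417, -2.003, 0.003]
force: [-0.4, 0.2, -0.3]
width: 0.998
grasp_force: 0.0
t: 3.3
position: [0.5151, 0.0173, 0.0061]
tool_rot: [2.415, 2.008, 0.001]
force: [1.5, -0.2, -0.5]
width: 1.006
grasp_force: 0.0
t: 3.8
position: [0.5146, 0.0173, 0.0054]
tool_rot: [2.415, 2.009, 0.0]
force: [-0.8, 0.6, 1.1]
width: 0.185
grasp_force: 58.5
t: 4.3
position: [0.5146, 0.0173, 0.0053]
tool_rot: [2.415, 2.009, 0.0]
force: [-0.6, -1.0, 1.4]
width: 0.19
grasp_force: 58.5
58.50150167942047
```

```bash
python3 -m handwheel '[-8,-0.5,0,0,-15,-0.8,0,0,-15,-0.8,0,0,-15,-0.8,0,0,-15,-0.8,0,0]'
python3 -m handwheel '[-18,-1,0,0,-18,-1,0,0,-18,-1,0,0,-18,-1,0,0,-12,-1,0,0]'
python3 -m handwheel '[0,0,0,0,0,0,0,0]'
python3 -c "
from h import *
snap('top','t2.png');snap('side','s2.png')
c=cv2.imread('pics/t2.png')[190:400,150:430];d=cv2.imread('pics/s2.png')[230:440,200:480]
cv2.imwrite('pics/b2.png',cv2.resize(np.hstack([c,d]),(800,300)))"
```

```text
t: 4.85
position: [0.4982, -0.0496, 0.0053]
tool_rot: [-2.415, -2.009, -0.0]
force: [0.5, 1.1, 0.8]
width: 0.187
grasp_force: 58.5
t: 5.35
position: [0.4779, -0.1317, 0.0053]
tool_rot: [-2.416, -2.008, -0.0]
force: [0.4, 0.9, 1.3]
width: 0.19
grasp_force: 58.5
t: 5.55
position: [0.4784, -0.1307, 0.0054]
tool_rot: [2.415, 2.008, -0.0]
force: [-0.6, -2.3, 2.0]
width: 0.186
grasp_force: 58.6
```

View pics/b2.png

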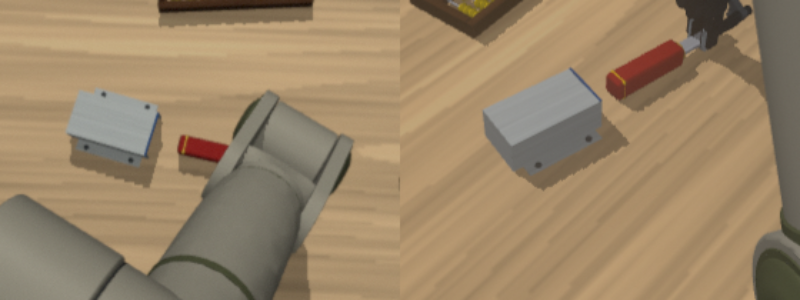

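The picture shows the chisel fully out and lying flat: red handle at (180-228,147) in the left half, about 3 cm clear of the guard mouth at (155,125). Next I'll swing it on the ledge so the wrist has range for the reversal.

```bash
python3 -m handwheel '[0,0,0,-6,0,0,0,-7,0,0,0,-7,0,0,0,-7,0,0,0,-7]'
python3 -m handwheel '[0,0,0,-7,0,0,0,-7,0,0,0,-6,0,0,0,-6,0,0,0,0]'
python3 -m handwheel '[0,0,0,0,0,0,0,0,0,0,0,0]' 0
python3 -m handwheel '[0,0,0,0,0,0,0,0,0,0,-15,0,0,0,-35,0,0,0,-40,0]'
python3 -m handwheel '[0,0,-30,0,0,0,0,0]'
python3 - <<'E'
from h import *
c=snap('top','t3.png');d=snap('side','s3.png')
for n,k in(('top',c),('side',d)):
    h=cv2.cvtColor(np.array(k['pixels']),cv2.COLOR_RGB2HSV)
    m=(((h[...,0]<6)|(h[...,0]>172))&(h[...,1]>150)&(h[...,2]>60)).astype(np.uint8)
    cn=max(cv2.findContours(m,0,2)[0],key=cv2.contourArea);r=cv2.minAreaRect(cn);print(n,cv2.contourArea(cn),r,[onz(k,*p,.03 if n=='top' else .02).round(4) for p in cv2.boxPoints(r)])
a=cv2.imread('pics/t3.png')[190:400,200:480];b=cv2.imread('pics/s3.png')[150:360,260:540]
cv2.imwrite('pics/b3.png',cv2.resize(np.hstack([a,b]),(800,300)))
s,R=frame(0);print(s['position'],np.degrees(np.arctan2(R[1,0],R[0,0])),s['q'])
E
```

```text
t: 6.15
position: [0.4787, -0.1297, 0.0054]
tool_rot: [1.715, 2.632, 0.001]
force: [0.7, 0.6, 1.4]
width: 0.187
grasp_force: 58.6
t: 6.65
position: [0.4784, -0.1298, 0.0053]
tool_rot: [-1.084, -2.948, -0.0]
force: [-0.8, -1.2, 2.2]
width: 0.193
grasp_force: 58.6
t: 6.95
position: [0.4782, -0.1303, 0.0052]
tool_rot: [-1.088, -2.947, -0.0]
force: [-0.9, -0.1, 0.6]
width: 0.69
grasp_force: 0.0
t: 7.45
position: [0.4776, -0.1302, 0.0957]
tool_rot: [-1.087, -2.945, -0.001]
force: [0.7, -0.3, -1.0]
width: 1.002
grasp_force: 0.0
t: 7.65
position: [0.48, -0.1314, 0.1291]
tool_rot: [1.085, 2.94, -0.002]
force: [-0.2, 0.5, -0.3]
width: 1.0
grasp_force: 0.0
top 158.5 ((573.960693359375, 144.83706665039062), (27.241945266723633, 15.157970428466797), 57.9946174621582) [array([ 0.8722, -0.5981,  0.03  ]), array([ 0.8921, -0.6271,  0.03  ]), array([ 0.8389, -0.6556,  0.03  ]), array([ 0.8193, -0.6268,  0.03  ])]
side 558.5 ((422.60003662109375, 287.3000183105469), (42.05829620361328, 17.392526626586914), 71.56504821777344) [array([ 0.4562, -0.0929,  0.02  ]), array([ 0.4424, -0.1249,  0.02  ]), array([ 0.3689, -0.0577,  0.02  ]), array([ 0.3824, -0.0285,  0.02  ])]
[ 0.47825336 -0.13050886  0.12528014] 139.49859192425853 [-5.03205359e-01  3.63238522e-01  1.72641363e+00 -6.77880196e-07
  1.05147491e+00 -1.36711845e+00]
```

View pics/b3.png

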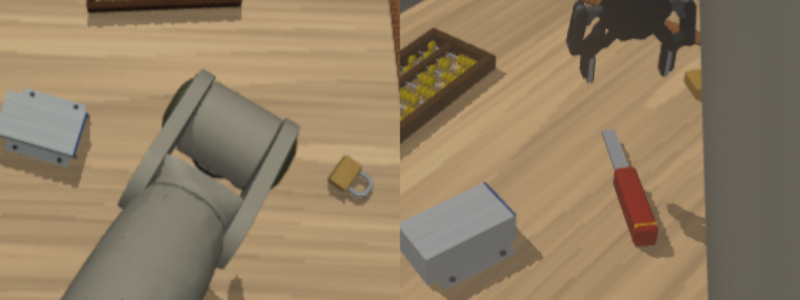

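The chisel lies flat and free. In the right half its handle runs from (625,170) to the butt at (645,240), the blade tip is at (607,132), and the gripper is clear above. I'll move 92 mm along tool x to the handle and turn the tool half a turn.

```bash
python3 -m handwheel '[30,0,0,0,31,0,0,0,31,0,0,0,0,0,0,8.5,0,0,0,8.5]'
python3 -m handwheel '[0,0,0,8.5,0,0,0,8.5,0,0,0,8.5,0,0,0,8.5,0,0,0,8.5]'
python3 -m handwheel '[0,0,0,8.5,0,0,0,8.5,0,0,0,8.5,0,0,0,8.5,0,0,0,8.5]'
python3 -m handwheel '[0,0,0,8.5,0,0,0,8.5,0,0,0,8.5,0,0,0,8.5,0,0,0,8.5]'
python3 -m handwheel '[0,0,0,8.5,0,0,0,8.5,0,0,0,8.5,0,0,0,8.5,0,0,0,0]'
python3 - <<'E'
from h import *
s,R=frame(0);print(s['position'],np.degrees(np.arctan2(R[1,0],R[0,0])),s['q'],R.T@(np.array([.408,-.0706,.1])-s['position'])*1000)
E
```

```text
t: 8.25
position: [0.4073, -0.0701, 0.1242]
tool_rot: [-1.517, -2.748, 0.0]
force: [-0.1, -0.7, -0.8]
width: 1.0
grasp_force: 0.0
t: 8.75
position: [0.4076, -0.0705, 0.1239]
tool_rot: [-2.411, -2.01, 0.002]
force: [-0.6, 0.3, -0.0]
width: 1.001
grasp_force: 0.0
t: 9.25
position: [0.4077, -0.0705, 0.124]
tool_rot: [-2.976, -1.0, 0.003]
force: [0.0, 0.1, -0.8]
width: 0.998
grasp_force: 0.0
t: 9.75
position: [0.4077, -0.0705, 0.124]
tool_rot: [-3.137, 0.147, 0.004]
force: [-0.9, 0.6, 0.1]
width: 1.001
grasp_force: 0.0
t: 10.25
position: [0.4077, -0.0705, 0.1241]
tool_rot: [-2.96, 1.05, 0.004]
force: [0.1, -0.8, 0.3]
width: 0.999
grasp_force: 0.0
[ 0.40773801 -0.07052016  0.12413699] -39.07404228895887 [-4.56166870e-01  2.01391510e-01  1.95401528e+00  1.61059810e-05
  9.88718932e-01  1.79659059e+00] [ 0.31337444 -0.11652637 24.13622634]
```

```bash
python3 -m handwheel '[0,0,20,1.4,0,0,35,0,0,0,30,0,0,0,20,0,0,0,13,0]'
python3 -m handwheel '[0,0,0,0,0,0,0,0]'
python3 -m handwheel '[0,0,0,0,0,0,0,0,0,0,0,0,0,0,0,0,0,0,0,0]' 1
python3 -m handwheel '[0,0,0,0,0,0,0,0]'
python3 - <<'E'
from h import *
s,R=frame(0);print(s['position'],np.degrees(np.arctan2(R[1,0],R[0,0])),s['force'])
E
```

```text
t: 10.75
position: [0.4071, -0.0703, 0.0052]
tool_rot: [-2.951, 1.078, 0.006]
force: [0.4, -0.1, 0.3]
width: 0.997
grasp_force: 0.0
t: 10.95
position: [0.4082, -0.0707, 0.0072]
tool_rot: [-2.95, 1.081, 0.001]
force: [0.7, 0.2, 0.1]
width: 1.0
grasp_force: 0.0
t: 11.45
position: [0.4086, -0.0709, 0.0078]
tool_rot: [2.949, -1.084, 0.001]
force: [-2.1, 0.1, 6.8]
width: 0.309
grasp_force: 59.9
t: 11.65
position: [0.4086, -0.0709, 0.0078]
tool_rot: [2.949, -1.084, 0.001]
force: [-1.7, -0.1, 5.8]
width: 0.313
grasp_force: 59.9
[ 0.40861459 -0.07091836  0.00778363] -40.37044673234479 [-1.7471767  -0.14751677  5.76663193]
```

```bash
python3 -m handwheel '[0,0,-3,0,15,-2,0,0,21,-3,0,0,21,-3,0,0,20,-1,0,0]'
python3 -m handwheel '[0,0,0,-6,0,0,0,-8,0,0,0,-8,0,0,0,-8,0,0,0,-8]'
python3 -m handwheel '[0,0,0,-8,0,0,0,-8,0,0,0,-8,0,0,0,-8,0,0,0,-8]'
python3 -m handwheel '[0,0,0,-8,0,0,0,-8,0,0,0,-8,0,0,0,-8,0,0,0,-6.7]'
python3 -m handwheel '[0,0,0,0,0,0,0,0]'
python3 - <<'E'
from h import *
c=snap('top','t4.png');d=snap('side','s4.png')
a=cv2.imread('pics/t4.png')[190:400,150:430];b=cv2.imread('pics/s4.png')[200:410,230:510]
cv2.imwrite('pics/b4.png',cv2.resize(np.hstack([a,b]),(800,300)))
cv2.imwrite('pics/b4s.png',cv2.resize(cv2.imread('pics/s4.png')[225:375,250:450],(800,600),interpolation=2))
s,R=frame(0);print(s['position'],np.degrees(np.arctan2(R[1,0],R[0,0])),s['q'],s['force'],s['grasp_force'])
E
```

```text
t: 12.15
position: [0.4735, -0.1142, 0.0104]
tool_rot: [-2.949, 1.084, 0.0]
force: [-0.1, -0.1, -0.7]
width: 0.316
grasp_force: 59.1
t: 12.65
position: [0.4727, -0.1137, 0.0103]
tool_rot: [-3.141, 0.056, 0.001]
force: [-0.2, 0.8, -1.0]
width: 0.317
grasp_force: 59.0
t: 13.15
position: [0.4727, -0.1137, 0.0103]
tool_rot: [-2.971, -1.021, 0.001]
force: [-0.1, 0.7, -1.0]
width: 0.318
grasp_force: 59.0
t: 13.65
position: [0.4727, -0.1137, 0.0103]
tool_rot: [-2.465, -1.948, 0.0]
force: [0.1, -0.5, -1.6]
width: 0.313
grasp_force: 59.0
t: 13.85
position: [0.4728, -0.1138, 0.0103]
tool_rot: [-2.473, -1.937, 0.0]
force: [-0.0, 0.9, -1.6]
width: 0.311
grasp_force: 59.1
[ 0.47281366 -0.1138092   0.01030986] 76.18394758177905 [-4.77696538e-01  5.36020851e-01  1.83764373e+00 -4.46334876e-07
  7.67985139e-01 -2.36560613e-01] [-0.49953328  0.38230022 -1.13456469] 59.06708121299744
```

View pics/b4s.png

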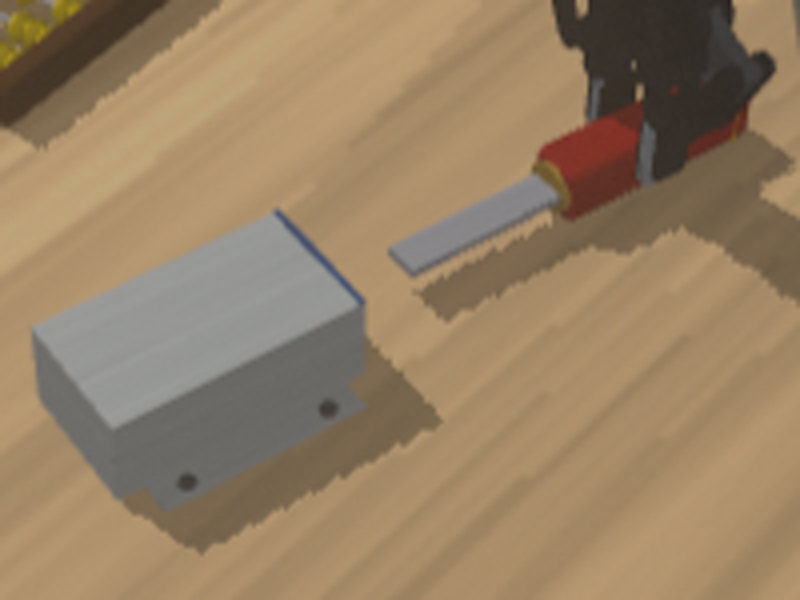

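The side crop shows the chisel held level with its blade towards the mouth, tip edge at (391,250)-(412,273) and the guard's blue strip at (278,212)-(362,302).

```bash
python3 - <<'E'
from h import *
d=dict(np.load('pics/side.npz'))
t=np.mean([onz(d,250+(x+.5)/4-.5,225+(y+.5)/4-.5,.020) for x,y in((391,250),(412,273))],0)
k=np.mean([onz(d,250+(x+.5)/4-.5,225+(y+.5)/4-.5,.020) for x,y in((530,178),(556,203))],0)
m=np.array([.5150,.0563]);ax=np.array([np.cos(np.radians(76.3)),np.sin(np.radians(76.3))]);n=np.array([-ax[1],ax[0]])
s,R=frame(0)
for nm,p in(('tip',t),('blade root',k),('tcp',s['position'])):print(nm,p.round(4),'along',(p[:2]-m)@ax,'lat',(p[:2]-m)@n)
E
```

```text
tip [0.5017 0.0158 0.02  ] along -0.0425229774233215 lat 0.0033178561106520267
blade root [ 0.4829 -0.0613  0.02  ] along -0.12189594898160343 lat 0.00329542428036612
tcp [ 0.4728 -0.1138  0.0103] along -0.17526077612596058 lat 0.0006977500230349343
```

```bash
python3 -m handwheel '[10,1,0,0,15,0,0,0,18,0,0,0,18,0,0,0,18,0,0,0]'
python3 -m handwheel '[18,0,0,0,17,0,0,0,15,0,0,0,10,0,0,0,0,0,0,0]'
python3 -m handwheel '[0,0,1,0,0,0,1,0,0,0,0.5,0,0,0,0,0]'
python3 - <<'E'
from h import *
d=snap('side','s5.png')
cv2.imwrite('pics/b5s.png',cv2.resize(cv2.imread('pics/s5.png')[225:375,250:450],(800,600),interpolation=2))
s,R=frame(0);print(s['position'],s['force'])
E
```

```text
t: 14.45
position: [0.4927, -0.0359, 0.0103]
tool_rot: [-2.471, -1.94, -0.0]
force: [0.6, 0.2, -1.0]
width: 0.311
grasp_force: 59.1
t: 14.95
position: [0.5068, 0.0222, 0.0103]
tool_rot: [-2.469, -1.942, -0.0]
force: [0.5, -0.5, -1.0]
width: 0.312
grasp_force: 59.1
t: 15.35
position: [0.5067, 0.0206, 0.0078]
tool_rot: [2.471, 1.94, -0.0]
force: [0.3, -1.0, -0.2]
width: 0.315
grasp_force: 59.3
[0.5067402  0.02061493 0.00783225] [ 0.12756538 -0.01718094 -0.33856667]
```

View pics/b5s.png

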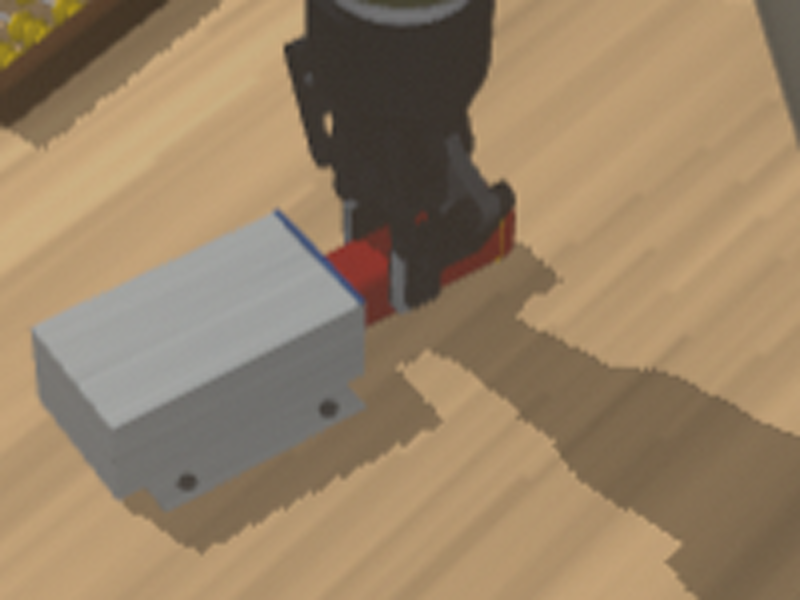

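The blade is fully inside the guard, and most of the handle sticks out from the mouth at (330,260). Next: settle it, release and retreat.

```bash
python3 -m handwheel '[0,0,1,0,0,0,0,0]'
python3 -m handwheel '[0,0,0,0,0,0,0,0,0,0,0,0,0,0,0,0,0,0,0,0]' 0
python3 -m handwheel '[0,0,-10,0,0,0,-30,0,0,0,-40,0,0,0,-40,0,0,0,-40,0]'
python3 -m handwheel '[-45,0,0,0,-45,0,0,0,-45,0,0,0,-45,0,0,0,0,0,0,0]'
python3 - <<'E'
from h import *
c=snap('top','t6.png');d=snap('side','s6.png')
a=cv2.imread('pics/t6.png')[190:400,150:430];b=cv2.imread('pics/s6.png')[210:420,200:480]
cv2.imwrite('pics/b6.png',cv2.resize(np.hstack([a,b]),(800,300)))
print(bot.get_obs()['position'])
h=cv2.cvtColor(np.array(d['pixels']),cv2.COLOR_RGB2HSV)
m=(((h[...,0]<6)|(h[...,0]>172))&(h[...,1]>150)&(h[...,2]>40)).astype(np.uint8);m[:225]=0
cn=max(cv2.findContours(m,0,2)[0],key=cv2.contourArea);print(cv2.contourArea(cn),cv2.boundingRect(cn),cv2.boxPoints(cv2.minAreaRect(cn)))
E
```

```text
t: 15.6
position: [0.5068, 0.0206, 0.0078]
tool_rot: [2.47, 1.94, -0.0]
force: [-5.0, -1.8, 13.1]
width: 0.311
grasp_force: 60.9
t: 16.1
position: [0.5067, 0.021, 0.0067]
tool_rot: [-2.47, -1.941, 0.0]
force: [-0.5, -0.5, -0.5]
width: 1.0
grasp_force: 0.0
t: 16.6
position: [0.5064, 0.0211, 0.1692]
tool_rot: [2.47, 1.941, 0.001]
force: [1.8, 0.7, -0.3]
width: 1.003
grasp_force: 0.0
t: 17.1
position: [0.4631, -0.1581, 0.1676]
tool_rot: [2.474, 1.933, -0.001]
force: [0.9, 0.2, 0.5]
width: 1.001
grasp_force: 0.0
[ 0.46388137 -0.15441392  0.16732302]
387.0 (332, 273, 41, 25) [[331.7035  288.38232]
 [368.0819  270.92065]
 [372.99738 281.16125]
 [336.61896 298.62292]]
```

View pics/b6.png

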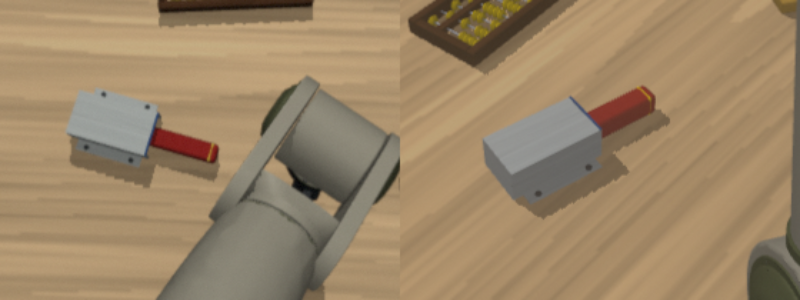

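The chisel lies flat with the handle out of the mouth, from (155,137) to the butt at (217,153) in the left half. I'll check the insertion depth from the butt before handing in.

```bash
python3 - <<'E'
from h import *
c=dict(np.load('pics/top.npz'));h=cv2.cvtColor(np.array(c['pixels']),cv2.COLOR_RGB2HSV)
m=(((h[...,0]<30)|(h[...,0]>172))&(h[...,1]>190)&(h[...,2]>70)).astype(np.uint8);m[:260]=0;m[320:]=0;m[:,:240]=0;m[:,320:]=0
v,u=np.nonzero(m);ax=np.array([.237,.971]);P=np.array([onz(c,a,b,.03)[:2]-[.5153,.0563] for a,b in zip(u,v)])
o=P@ax.T;dep=.110+np.percentile(o,1)-.001;print('handle out',-np.percentile(o,1),'shoulder depth',dep)
if .005<dep<.03: print(bot.hand_in())
E
```

```text
handle out 0.09492357978591852 shoulder depth 0.014076420214081481
the job is handed in; nothing more can be done
None
```

The chisel is back in the guard blade first, with the shoulder about 14 mm inside the mouth and about 95 mm of handle sticking out; I released it, retreated and handed in at about 17 s, without going near the bystanders.

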